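Draw the plug gauge up to its groove

ROBOT

A 6-joint arm with a two-finger parallel gripper is mounted at the origin on a cart in front of the work surface, level with it; the furniture and walls round the work are solid. World frame = base frame: x ahead of the robot, y to its left, z up, the work surface at z = 0. Lengths are in m, angles in rad, forces in N, time in s.
With the tool pointing down it reaches from about 0.35 to 0.875 m from the base axis. Payload 4.2 kg.
Tool frame: the origin (TCP) lies between the finger pads; the fingertips stand bot.tip_reach ahead of it and the grasp point (between the pads) lies 8 mm behind it (bot.tip_reach is the distance from the TCP to the fingertips, in m); z points along the fingers, y is the line along which they close (so a half turn about z gives the same grasp; the last joint's range is limited). The gripper opens to 87 mm and grips with 3 to 60 N. Pads are 19 mm wide; open, the fingers measure 117 mm over their backs; the gripper's body (75 mm by 190 mm) begins 51 mm behind the grasp point.
Start: joints at [-0.946, 0.385, 0.008, 0, -1.194, -0.259], TCP at [0.224, -0.584, 0.234] pointing down, gripper open.
Joint ranges: [-3.14, 3.14], [-1.21, 2.06], [-1.07, 1.41], [-3.16, 2.05], [-2.99, -0.16], [-3.1, 3.1]. Speed limits (rad/s): [2.79, 2.79, 3.14, 3.14, 3.14, 3.14].

INTERFACE

Orientations are given as a unit quaternion [x, y, z, w].
In Python, from cell import status, viewer, bot gives the robot as it stands.
- The arm moves only by the shell command python3 -m pendant 'ROWS' [FORCE]. ROWS is JSON, one flat list of numbers, 7 for each row, row after row: the shift along the tool's x, y, z in cm, then the turn, a rotation vector about the tool's x, y, z in degrees, then the opening in per cent of the stroke, from 0 (shut) to 100 (fully open). In form: [tx, ty, tz, wx, wy, wz, claw, tx, ty, tz, wx, wy, wz, claw, ...]. A call has 1 to 12 rows; each row is the pose to reach, as a shift and turn from the pose commanded when the call began, along the tool's axes at that moment; what a row does not reach only later rows make up. A row lasts 1/12 s, in which the tool goes at most 41.7 mm and 7.16 degrees, less where a joint would pass 70% of its speed; a pose out of reach is approached as far as the arm can. A call with a gripper value outside its range is refused whole. The fingers move at their own pace and stop on an object; FORCE is the grip in N (left out, the last holds). Time passes only in rows, so rows that repeat a pose let the fingers close. It gives the time, the measured TCP pose, the force, the opening and the grip force at its end, in the units of the state.
- status.get_obs(): the state, without advancing time (a new reading comes with each control period).
- viewer.snapshot(name): name is "scene" or "top" or "wrist"; returns the picture (420x560x3 uint8, red, green, blue); there is no depth.
- viewer.calibration(name): a dict with "fx", "fy", "cx", "cy" (pixels), "rvec" (rotation vector, rad) and "tvec" (3), from world to camera coordinates, as OpenCV has them; the wrist camera has in their place "mount" (4x4, takes a point from camera to tool coordinates, whose origin is the TCP and whose axes are the flange's). Camera axes: x right, y down, z forward; pixel columns grow to the right and rows downward; lengths in m; the calibration is good to about 2 mm. A picture is of the moment at which its call begins: read the wrist's pose just before it. calibration takes no time and is no camera call.
- bot.finish_job(): hands the job in; it is judged then, once.
The state is a dict: "time_s": time; "joint_pos": joint angles; "dq": joint speeds; "tau": joint torques, N m; "tool_pos": TCP position; "tool_rot": TCP orientation; "wrist_force": force on the tool from outside, world axes, zero at the start; "moment": the same for the moment, N m; "gripper_width": finger opening in m; "finger_force": force on a finger pad.
Only numpy, scipy, OpenCV 4.12 (cv2) and the standard library are available. Lean on these libraries where they do the work, as an engineer would, in place of code of your own. Each camera call takes 0.05 s, during which the arm holds its last target. There are 200 camera calls.

TASK

On the check nest, swing the toggle clamp's handle over centre so that its arm snaps down onto the flange of the bored sleeve, while the plug gauge still sits fully home in the bore. Then take the gauge by its knurled handle and draw it straight up, without cocking it or lifting the sleeve off the nest, until the groove round its shank (about 40 mm up) is level with the sleeve's top; never pull it right out. Finish while still holding the gauge there, with the clamp shut and the other things on the bench left alone.

Things in the scene. Friction and masses are not known exactly. Their poses are not given: they have to be found in the camera images.
- nest: Aluminium base plate 120 x 225 mm, 14 mm thick, fixed to the bench, its place and yaw varying. Origin on the bench surface, straight below the axis of the sleeve's seat; the plate reaches from y = -65 to y = +160 mm. The seat (plate top) lies between four locating buttons 8 mm high. The toggle clamp stands at y = +110 mm. At yaw 0 its axes are the world's.
- sleeve: Loose steel sleeve, about 0.45 kg: bottom flange 76 mm across and 10 mm thick, above it a round body 36 mm across; 70 mm high in all; upright through bore 19.2 mm across. Origin at the centre of its underside, z up along the bore. It merely stands on the nest between the buttons (0.8 mm play); unclamped, a gauge that binds lifts it.
- sleeve_top (a point): Centre of the bore's mouth in the sleeve's flat top face, 70 mm above its underside; z up along the bore
- gauge: Loose steel plug gauge, about 0.25 kg, standing in the bore. Origin at the middle of its shoulder, which rests on the sleeve's top at the start; z up. Above: collar 30 mm across, 4 mm high, then the knurled handle, 22 mm across, from z = 4 to 50 mm. Below: shank 18 mm across down to z = -66 mm. Drawn straight it slides freely; let go, it drops back.
- gauge_groove (a point): Centre of the 3 mm wide groove turned round the gauge's shank, 40 mm below its shoulder; hidden in the bore at the start; z up along the gauge
- clamp (a joint): Toggle clamp angle, rad: 0 fully open, against its stop (as it starts); 0.85 when its rubber foot rests on the sleeve's flange (clamped). An over-centre spring pushes it open below about 0.45 and snaps it shut above. The arm (14 mm wide, 86 mm long) points from the hinge to the sleeve: level when clamped, raised 49 deg when open.
- clamp_grip (a point): Centre of the rounded end (9 mm radius) of the clamp's handle, 90 mm from the hinge; black round grip 18 mm across over the last 54 mm. Open, the handle leans 37 deg from upright outward (nest +y); clamped, it leans 12 deg from upright toward the sleeve (nest -y). About 5 N on its end toward the sleeve, along its arc (a purely level push may wedge), swings it over.
- clamp_hinge (a point): Middle of the clamp's hinge pin, which runs along the nest's x, 46 mm above the bench, at y = +110 mm of the nest
- jar_1: Bystander, to be left alone: small glass jar of screws with a lid, 52 mm across, 56 high; origin at the centre of its underside
- masking_tape: Bystander, to be left alone: roll of masking tape lying flat, 68 mm across, 24 high; origin at the centre of its underside
- insul_tape: Bystander, to be left alone: roll of black insulating tape lying flat, 58 mm across, 19 high; origin at the centre of its underside
- flux_tin: Bystander, to be left alone: small round tin, 57 mm across, 21 high; origin at the centre of its underside

How it is judged:
By the outcome, as a careful person would: the job done as asked, in the order asked, and still so for the second after the job is handed in, while the arm keeps its last pose, push and grip.
It also fails if it takes over 53 s, if anything falls off the work surface, if the arm or the gripper's body presses on something with over 40 N, if the wrist force passes 120 N, or if a joint passes its speed limit or range.

## Working session

There is one attempt and no reset: what is moved stays moved. The work goes in short steps, Python scripts to look and compute and a shell command to move; the robot and the scene stay as the last step left them, time stands still between calls to the robot, and variables do not carry over. Pictures are saved under pics/ and viewed, at most 10 in all, crops included, and the job is handed in when it is done.

```bash
ls; mkdir -p pics
python3 - <<'E'
from cell import status, viewer, bot
import cv2
o=status.get_obs();print(o, bot.tip_reach)
for n in("scene","top"):
    im=viewer.snapshot(n);cv2.imwrite(f"pics/{n}0.png",im[:,:,::-1]);print(n,viewer.calibration(n))
print(viewer.calibration("wrist"))
E
```

```text
pics
{'time_s': 0.0, 'joint_pos': array([-9.46401729e-01,  3.85568027e-01,  6.60488217e-03, -4.84489316e-04,
       -1.19399200e+00, -2.58605876e-01]), 'dq': array([ 0.0004021 , -0.00083195,  0.00064125,  0.00051098, -0.00018887,
       -0.00071707]), 'tau': array([ 1.76460399e-03, -3.90666139e+01,  1.87415707e+01,  4.21989977e+00,
        1.11499254e-02, -2.04937055e-04]), 'tool_pos': array([ 0.22336114, -0.58309953,  0.23244661]), 'tool_rot': array([-1.81788420e-01,  9.83337050e-01,  1.07211566e-03, -2.57664405e-04]), 'wrist_force': array([ 1.33984537, -0.04464164,  0.01429611]), 'moment': array([ 0.00148226,  0.02978926, -0.02732733]), 'finger_force': 0.0, 'gripper_width': 0.08690773932181092} 0.011
scene {'fx': 534.0497879555005, 'fy': 534.0497879555005, 'cx': 289.6722951387744, 'cy': 209.14938389432822, 'rvec': array([ 1.07448724, -2.45585193,  0.96384324]), 'tvec': array([0.54296032, 0.27892515, 1.05523579])}
top {'fx': 470.8232365927881, 'fy': 470.8232365927881, 'cx': 279.27587699847317, 'cy': 210.1406171737882, 'rvec': array([ 2.15986968, -2.11877763,  0.19234893]), 'tvec': array([0.18701964, 0.58589436, 1.10684878])}
{'fx': 327.69224469899825, 'fy': 327.69224469899825, 'cx': 282.37551231548457, 'cy': 213.67665827106254, 'mount': array([[ 7.14415855e-04, -9.54259759e-01, -2.98977929e-01,
         8.15534371e-02],
       [ 9.99999744e-01,  6.90883062e-04,  1.84407486e-04,
        -1.28335048e-04],
       [ 3.05861439e-05, -2.98977984e-01,  9.54260009e-01,
        -1.51147400e-01],
       [ 0.00000000e+00,  0.00000000e+00,  0.00000000e+00,
         1.00000000e+00]])}
```

View pics/scene0.png

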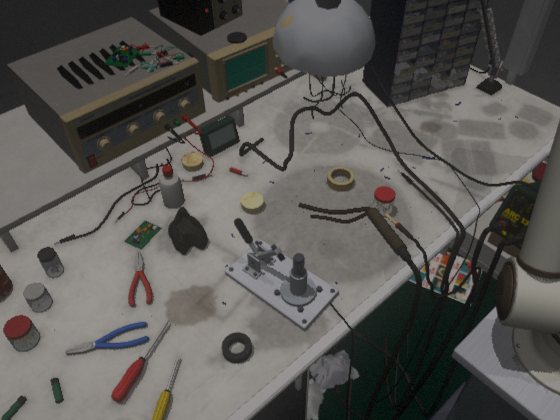

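View pics/top0.png

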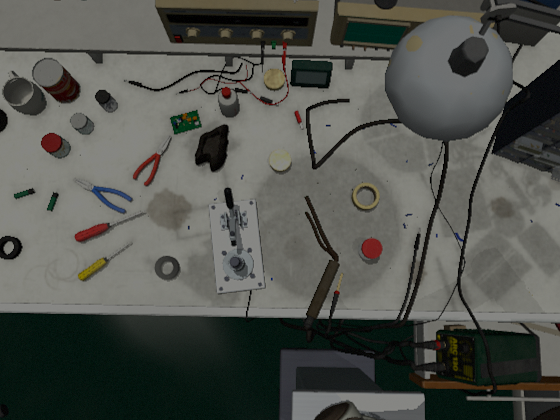

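The scene view shows the nest with its gauge at about (298,262) and the clamp's black grip at about (240,228). In the top view the gauge is at (237,263) and the grip tip at (228,190), so nest +y points away from the robot. Next I'll zoom in and measure.

```bash
cat > h.py <<'E'
import numpy as np, cv2
from cell import viewer
def cam(n):
    c=viewer.calibration(n);K=np.array([[c['fx'],0,c['cx']],[0,c['fy'],c['cy']],[0,0,1]])
    return K,cv2.Rodrigues(c['rvec'])[0],np.array(c['tvec'])
def ray(n,uv):
    K,R,t=cam(n);d=R.T@np.linalg.solve(K,[*uv,1]);return -R.T@t,d
def onz(n,uv,z):
    o,d=ray(n,uv);return o+d*(z-o[2])/d[2]
def tri(u1,u2):
    (a,d),(b,e)=ray('scene',u1),ray('top',u2)
    s=np.linalg.lstsq(np.c_[d,-e],b-a,rcond=None)[0]
    return (a+d*s[0]+b+e*s[1])/2, np.linalg.norm(a+d*s[0]-b-e*s[1])
def proj(n,p):
    K,R,t=cam(n);q=K@(R@np.array(p)+t);return q[:2]/q[2]
E
python3 - <<'E'
import cv2,numpy as np
a=cv2.imread('pics/top0.png')[175:305,190:285];b=cv2.imread('pics/scene0.png')[205:335,215:345]
a=cv2.resize(a,None,fx=4,fy=4,interpolation=cv2.INTER_CUBIC);b=cv2.resize(b,(400,400),interpolation=cv2.INTER_CUBIC)
b=cv2.copyMakeBorder(b,0,120,0,0,cv2.BORDER_CONSTANT)
cv2.imwrite('pics/z0.png',np.hstack([a,b]))
# plate: bright mask in top
g=cv2.imread('pics/top0.png');h=cv2.cvtColor(g,cv2.COLOR_BGR2HSV)
print(g[280,222],g[280,255],g[280,200],g[205,245],g[205,275])
E
```

```text
[133 136 135] [132 134 134] [ 97 103 103] [132 135 135] [102 110 109]
```

View pics/z0.png

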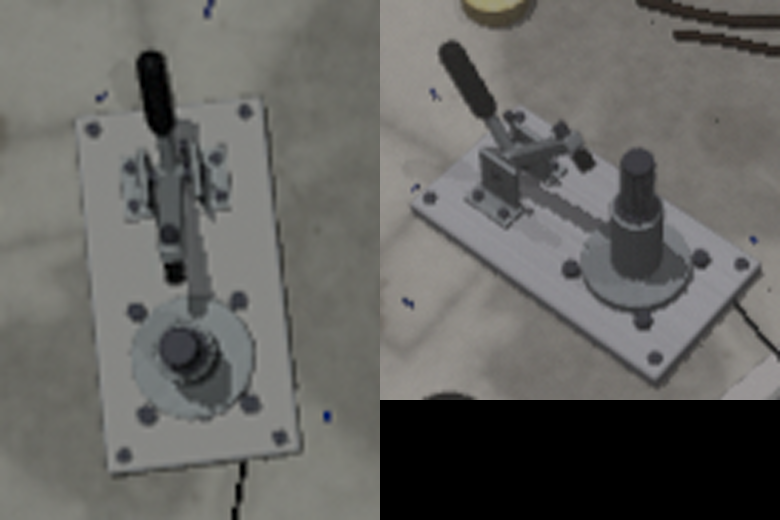

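The zoom shows the plate's corners in the top crop at (78,118), (262,97), (300,452) and (110,475), and the gauge top at (180,348). The grip end is at (151,58) in the top crop and at about (450,50) in the scene crop.

Run:
```python
import numpy as np,cv2
from h import *
T=lambda u,v:(190+u/4-.4,175+v/4-.4)
S=lambda u,v:(215+u/3.077-.35,205+v/3.077-.35)
C=[onz('top',T(*c),.014) for c in [(78,118),(262,97),(300,452),(110,475)]]
for c in C: print(c.round(4))
print([np.linalg.norm(C[i]-C[i-1]).round(4) for i in range(4)])
Cs=[onz('scene',S(*c),.014) for c in [(412,206),(518,106),(762,266),(657,380)]]
for c in Cs: print('s',c.round(4))
d=(C[0]+C[1]-C[2]-C[3]);yaw=np.arctan2(d[1],d[0])-np.pi/2
print('yaw',yaw,np.degrees(yaw)); ds=(Cs[0]+Cs[1]-Cs[2]-Cs[3]);print('s yaw',np.degrees(np.arctan2(ds[1],ds[0]))-90)
Y=np.array([-np.sin(yaw),np.cos(yaw),0])
for q in (C,Cs):
    print('origin',(np.mean(q,0)-Y*.0475).round(4))
print('gaugetop tri',tri(S(638,162),T(180,348)))
print('gaugetop z', onz('top',T(180,348),.134),onz('scene',S(638,162),.134))
g=tri(S(452,52),T(151,60));print('grip',g)
for q in (C,Cs):
    o=np.mean(q,0)-Y*.0475;o[2]=0
    print('grip pred',o+Y*(.11+.09*np.sin(np.radians(37)))+[0,0,.046+.09*np.cos(np.radians(37))])
```

```text
[0.5998 0.3754 0.014 ]
[0.6157 0.2597 0.014 ]
[0.3943 0.2304 0.014 ]
[0.3783 0.3463 0.014 ]
[np.float64(0.2234), np.float64(0.1168), np.float64(0.2233), np.float64(0.117)]
s [0.414  0.1814 0.014 ]
s [0.4231 0.0554 0.014 ]
s [0.2154 0.0414 0.014 ]
s [0.21   0.1664 0.014 ]
yaw -1.4399683320544465 -82.50410805921248
s yaw -85.97096059023583
origin [0.4499 0.2968 0.014 ]
origin [0.2686 0.105  0.014 ]
gaugetop tri (array([0.34259415, 0.24963405, 0.2646044 ]), np.float64(0.21105868502464195))
gaugetop z [0.4496045  0.29634507 0.134     ] [0.28684343 0.12226686 0.134     ]
grip (array([0.47359381, 0.26213565, 0.27387484]), np.float64(0.2281908323649193))
grip pred [0.61267103 0.31817851 0.1178772 ]
grip pred [0.43131389 0.12636873 0.1178772 ]
```

Run:
```python
import numpy as np,cv2
from h import *
T=lambda u,v:(190+u/4-.4,175+v/4-.4)
S=lambda u,v:(215+(u-380)/3.077-.35,205+v/3.077-.35)
Cs=[onz('scene',S(*c),.014) for c in [(412,206),(518,106),(762,266),(657,380)]]
for c in Cs: print('s',c.round(4))
ds=(Cs[0]+Cs[1]-Cs[2]-Cs[3]);yaw=np.arctan2(ds[1],ds[0])-np.pi/2;print('s yaw',np.degrees(yaw))
Y=np.array([-np.sin(yaw),np.cos(yaw),0])
print('origin',(np.mean(Cs,0)-Y*.0475).round(4))
print('gaugetop tri',tri(S(638,160),T(180,348)))
print('gaugetop z', onz('top',T(180,348),.134),onz('scene',S(638,162),.134))
print('grip',tri(S(452,52),T(151,60)))
```

```text
s [0.5972 0.3797 0.014 ]
s [0.6161 0.2645 0.014 ]
s [0.3933 0.2339 0.014 ]
s [0.3783 0.3487 0.014 ]
s yaw -82.06191771366916
origin [0.4492 0.3001 0.014 ]
gaugetop tri (array([0.45079669, 0.29732014, 0.1334526 ]), np.float64(0.0029618466023062775))
gaugetop z [0.4496045  0.29634507 0.134     ] [0.45056223 0.29955816 0.134     ]
grip (array([0.61566605, 0.31966317, 0.11788606]), np.float64(0.0011696542022095074))
```

```bash
cat >> h.py <<'E'
from cell import status
from scipy.spatial.transform import Rotation as Ro
YAW=np.radians(-82.3); O=np.array([.4497,.298,0])
def setn(): return np.array([np.cos(YAW),np.sin(YAW),0]),np.array([-np.sin(YAW),np.cos(YAW),0])
NX,NY=setn(); NZ=np.array([0,0,1.])
def goal_R(): return np.c_[-NY,-NX,-NZ]
def N(x,y,z): return O+NX*x+NY*y+NZ*z
def hand(th,r):
    p=np.radians(37)-th; return N(0,.11+r*np.sin(p),.046+r*np.cos(p))
def delta(p,R=None,o=None):
    "tool-frame shift cm + rotvec deg from measured pose to TCP p"
    o=o or status.get_obs();Rc=Ro.from_quat(o['tool_rot']).as_matrix()
    R=goal_R() if R is None else R
    return np.r_[Rc.T@(np.array(p)-o['tool_pos'])*100, np.degrees(Ro.from_matrix(Rc.T@R).as_rotvec())].round(2)
E
python3 - <<'E'
from h import *
print(np.linalg.det(goal_R()))
print('lamp',tri((325,35),(450,80)))
for p in [(.42,-.2,.24),(.46,.1,.24),tuple(N(0,.11,.24)),tuple(N(0,.16,.24))]: print(p,delta(p))
E
```

```text
1.0
lamp (array([ 0.81999166, -0.14086277,  0.2885991 ]), np.float64(0.0056270028566494865))
(0.42, -0.2, 0.24) [-3.206e+01  2.875e+01 -6.900e-01  1.100e-01 -2.000e-02  1.325e+01]
(0.46, 0.1, 0.24) [-4.652e+01  5.534e+01 -6.400e-01  1.100e-01 -2.000e-02  1.325e+01]
(np.float64(0.558708151968632), np.float64(0.31273848039601215), np.float64(0.24)) [-6.335e+01  7.168e+01 -6.100e-01  1.100e-01 -2.000e-02  1.325e+01]
(np.float64(0.6082573119543738), np.float64(0.3194377896669267), np.float64(0.24)) [-6.821e+01  7.054e+01 -6.100e-01  1.100e-01 -2.000e-02  1.325e+01]
```

```bash
python3 -m pendant '[-6,5.4,-0.7,0,0,4,100, -32,28.8,-0.7,0,0,13.2,100,-32,28.8,-0.7,0,0,13.2,100,-32,28.8,-0.7,0,0,13.2,100,-32,28.8,-0.7,0,0,13.2,100,-32,28.8,-0.7,0,0,13.2,100,-32,28.8,-0.7,0,0,13.2,100,-32,28.8,-0.7,0,0,13.2,100,-32,28.8,-0.7,0,0,13.2,100,-32,28.8,-0.7,0,0,13.2,100,-32,28.8,-0.7,0,0,13.2,100,-32,28.8,-0.7,0,0,13.2,100]'
python3 - <<'E'
from h import *
for p in [(.46,.1,.24),tuple(N(0,.11,.24)),tuple(N(0,.16,.24))]: print(p,delta(p))
E
```

```text
time_s: 1.1
tool_pos: [0.4206, -0.1974, 0.2404]
tool_rot: [-0.07, 0.998, 0.0, 0.0]
wrist_force: [0.3, -0.5, -0.2]
gripper_width: 0.0871
finger_force: 0.0
(0.46, 0.1, 0.24) [-8.06e+00  2.89e+01  6.00e-02  2.00e-02  2.00e-02  3.50e-01]
(np.float64(0.558708151968632), np.float64(0.31273848039601215), np.float64(0.24)) [-2.081e+01  4.858e+01  7.000e-02  2.000e-02  2.000e-02  3.500e-01]
(np.float64(0.6082573119543738), np.float64(0.3194377896669267), np.float64(0.24)) [-2.581e+01  4.855e+01  7.000e-02  2.000e-02  2.000e-02  3.500e-01]
```

```bash
python3 -m pendant '[-4,14.5,0,0,0,0.3,100,-8,28.9,0,0,0,0.3,100,-8,28.9,0,0,0,0.3,100,-8,28.9,0,0,0,0.3,100,-8,28.9,0,0,0,0.3,100,-8,28.9,0,0,0,0.3,100,-8,28.9,0,0,0,0.3,100,-25.8,48.5,0,0,0,0.3,100,-25.8,48.5,0,0,0,0.3,100,-25.8,48.5,0,0,0,0.3,100,-25.8,48.5,0,0,0,0.3,100,-25.8,48.5,0,0,0,0.3,100]'
python3 -m pendant '[-2.5,2.2,0,0,0,0,100,-2.5,2.2,0,0,0,0,100,-2.5,2.2,0,0,0,0,100]'
python3 - <<'E'
from h import *
o=status.get_obs();im=viewer.snapshot('wrist');cv2.imwrite('pics/w1.png',im[:,:,::-1])
np.savez('w1.npz',p=o['tool_pos'],q=o['tool_rot']);print(o['tool_pos'],delta(N(0,.16,.24)))
E
```

```text
time_s: 2.1
tool_pos: [0.5751, 0.2629, 0.24]
tool_rot: [-0.065, 0.998, -0.0, -0.0]
wrist_force: [-0.0, -0.1, 0.1]
gripper_width: 0.0871
finger_force: 0.0
time_s: 2.35
tool_pos: [0.5966, 0.2874, 0.2381]
tool_rot: [-0.065, 0.998, -0.001, -0.002]
wrist_force: [-0.6, -1.1, -0.9]
gripper_width: 0.0874
finger_force: 0.0
[0.59656071 0.2873906  0.23805728] [-1.64  3.11 -0.11 -0.08 -0.15 -0.27]
```

View pics/w1.png

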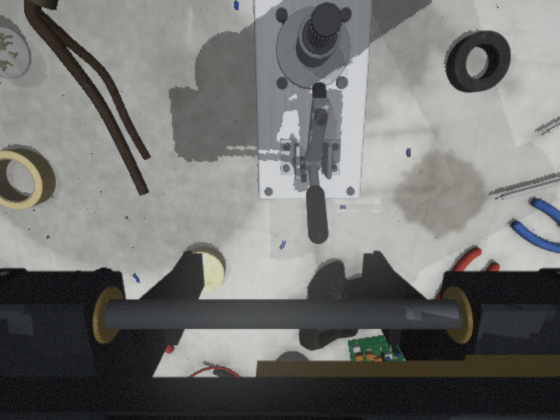

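The wrist view shows the grip's end at about (318,236), with its axis coming from (315,190). The plate's far corners are at (260,198) and (362,198), and the gauge's top is at (326,17).

```bash
cat >> h.py <<'E'
def wray(uv,p,q,z):
    c=viewer.calibration('wrist');M=c['mount'];R=Ro.from_quat(q).as_matrix()
    d=R@M[:3,:3]@np.array([(uv[0]-c['cx'])/c['fx'],(uv[1]-c['cy'])/c['fy'],1]);o=R@M[:3,3]+p
    return o+d*(z-o[2])/d[2]
def nest(p): d=np.array(p)-O; return np.array([d@NX,d@NY,d[2]]).round(4)
E
python3 - <<'E'
from h import *
w=np.load('w1.npz');p,q=w['p'],w['q']
im=cv2.imread('pics/w1.png')
for n,uv,z in [('grip',(318,232),.118),('grip mid',(316,205),.046+.055*.8),('gauge',(326,17),.134),('cL',(260,198),.014),('cR',(362,198),.014)]:
    P=wray(uv,p,q,z);print(n,P.round(4),nest(P))
g=cv2.cvtColor(im,cv2.COLOR_BGR2GRAY)
for r in (195,205,215,225,232): 
    c=np.where(g[r,295:340]<60)[0]+295;print(r,c.min(),c.max())
E
```

```text
grip [0.6122 0.3211 0.118 ] [-0.0011  0.1642  0.118 ]
grip mid [0.5954 0.3193 0.09  ] [-0.0016  0.1473  0.09  ]
gauge [0.4503 0.2984 0.134 ] [-0.0003  0.0006  0.134 ]
cL [0.6158 0.263  0.014 ] [0.0569 0.1599 0.014 ]
cR [0.6    0.3825 0.014 ] [-0.0636  0.1602  0.014 ]Traceback (most recent call last):
  File "<stdin>", line 8, in <module>
    return umr_minimum(a, axis, None, out, keepdims, initial, where)
ValueError: zero-size array to reduction operation minimum which has no identity
```

Run:
```python
from h import *
g=hand(0,.072)-.001*NX-[0,0,.008]
print(delta(g+[0,0,.06]),delta(g))
R0=goal_R()
for th in np.linspace(0,.85,8): print(th.round(2),(R0.T@(hand(th,.072)-hand(0,.072))*100).round(2))
```

```text
[-1.    3.22  8.34 -0.08 -0.15 -0.27] [-1.01  3.23 14.34 -0.08 -0.15 -0.27]
0.0 [0. 0. 0.]
0.12 [ 0.73  0.   -0.48]
0.24 [ 1.51  0.   -0.87]
0.36 [ 2.33  0.   -1.17]
0.49 [ 3.19  0.   -1.36]
0.61 [ 4.06 -0.   -1.44]
0.73 [ 4.93  0.   -1.43]
0.85 [ 5.79  0.   -1.3 ]
```

```bash
python3 -m pendant '[-0.5,1.6,1,0,0,-0.2,100,-1,3.2,4,0,0,-0.2,100,-1,3.2,7,0,0,-0.2,100,-1,3.2,8,0,0,-0.2,100,-1,3.2,8,0,0,-0.2,100,-1,3.2,8,0,0,-0.2,100]'
python3 - <<'E'
from h import *
g=hand(0,.072)-.001*NX-[0,0,.008]
print(delta(g),status.get_obs()['dq'].round(3))
E
```

```text
time_s: 2.9
tool_pos: [0.6021, 0.3194, 0.1614]
tool_rot: [-0.067, 0.998, -0.0, 0.0]
wrist_force: [0.5, 0.1, 0.9]
gripper_width: 0.087
finger_force: 0.0
[ 0.06  0.02  6.59 -0.04  0.03 -0.06] [-0.001 -0.027  0.044  0.008  0.001 -0.   ]
```

```bash
python3 -m pendant '[0,0,2.5,0,0,0,100,0,0,5,0,0,0,80,0,0,6.5,0,0,0,50,0,0,6.5,0,0,0,40,0,0,6.5,0,0,0,30,0,0,6.5,0,0,0,30]' 15
python3 -m pendant '[0,0,0,0,0,0,25,0,0,0,0,0,0,20,0,0,0,0,0,0,15,0,0,0,0,0,0,15,0,0,0,0,0,0,15,0,0,0,0,0,0,15]' 15
python3 - <<'E'
from h import *
o=status.get_obs();print(o['wrist_force'],nest(o['tool_pos']))
E
```

```text
time_s: 3.4
tool_pos: [0.6034, 0.3209, 0.0986]
tool_rot: [-0.067, 0.998, 0.001, 0.002]
wrist_force: [0.4, -0.0, 0.8]
gripper_width: 0.0615
finger_force: 0.0
time_s: 3.9
tool_pos: [0.6018, 0.3202, 0.0956]
tool_rot: [-0.067, 0.998, 0.0, 0.0]
wrist_force: [0.1, 0.2, 0.1]
gripper_width: 0.0218
finger_force: 0.0
[0.08986551 0.21704273 0.09077236] [-0.0017  0.1538  0.0956]
```

```bash
python3 -m pendant '[0,0,0,0,0,0,12,0,0,0,0,0,0,12,0,0,0,0,0,0,12,0,0,0,0,0,0,12,0,0,0,0,0,0,12]' 15
```

```text
time_s: 4.32
tool_pos: [0.6019, 0.3195, 0.0956]
tool_rot: [-0.067, 0.998, -0.001, -0.0]
wrist_force: [1.1, -3.0, 0.9]
gripper_width: 0.0174
finger_force: 15.0
```

```bash
python3 -m pendant '[0.35,0,-0.25,0,0,0,12,0.73,0,-0.48,0,0,0,12,1.1,0,-0.69,0,0,0,12,1.51,0,-0.87,0,0,0,12,1.9,0,-1.04,0,0,0,12,2.33,0,-1.17,0,0,0,12]' 15
```

```text
time_s: 4.82
tool_pos: [0.5795, 0.3164, 0.1066]
tool_rot: [-0.066, 0.998, -0.0, 0.001]
wrist_force: [4.5, -4.8, -2.1]
gripper_width: 0.0177
finger_force: 15.0
```

```bash
python3 -m pendant '[0.43,0,-0.11,0,0,0,12,0.86,0,-0.19,0,0,0,12,1.3,0,-0.24,0,0,0,12,1.73,0,-0.27,0,0,0,12,2.17,0,-0.28,0,0,0,12,2.6,0,-0.26,0,0,0,12,3.03,0,-0.21,0,0,0,12,3.46,0,-0.13,0,0,0,12,3.46,0,-0.13,0,0,0,12,3.46,0,-0.13,0,0,0,12]' 15
python3 - <<'E'
from h import *
o=status.get_obs();print(o['wrist_force'],nest(o['tool_pos']),nest(hand(.85,.072)))
E
```

```text
time_s: 5.65
tool_pos: [0.5463, 0.312, 0.1084]
tool_rot: [-0.067, 0.998, -0.0, 0.002]
wrist_force: [10.0, -6.4, -4.4]
gripper_width: 0.0174
finger_force: 15.0
[10.04580818 -6.39277232 -4.41374302] [-0.0009  0.0977  0.1084] [-0.      0.0954  0.1165]
```

```bash
python3 -m pendant '[0,0,0,0,0,0,40,0,0,0,0,0,0,60,0,0,0,0,0,0,80,0,0,0,0,0,0,80,0,0,0,0,0,0,80,0,0,-3,0,0,0,80,0,0,-6,0,0,0,80,0,0,-9,0,0,0,80,2,0,-11,0,0,0,80,5,0,-11,0,0,0,80,8,0,-11,0,0,0,80,8,0,-11,0,0,0,80]'
python3 - <<'E'
from h import *
o=status.get_obs();print(nest(o['tool_pos']),o['wrist_force'])
a=viewer.snapshot('top')[175:305,190:285,::-1];b=viewer.snapshot('scene')[205:335,215:345,::-1]
a=cv2.resize(a,None,fx=4,fy=4,interpolation=cv2.INTER_CUBIC);b=cv2.resize(b,(400,400),interpolation=cv2.INTER_CUBIC)
b=cv2.copyMakeBorder(b,0,120,0,0,cv2.BORDER_CONSTANT);cv2.imwrite('pics/z1.png',np.hstack([a,b]))
E
```

```text
time_s: 6.65
tool_pos: [0.4608, 0.3008, 0.2193]
tool_rot: [-0.068, 0.998, 0.0, -0.001]
wrist_force: [-0.6, -0.2, 0.0]
gripper_width: 0.0695
finger_force: 0.0
[-0.0013  0.0114  0.2193] [-0.63917684 -0.1683194   0.04683517]
```

View pics/z1.png

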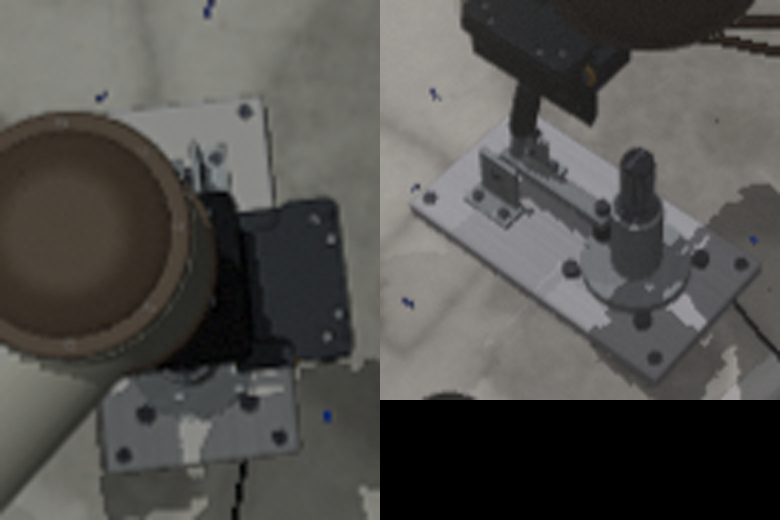

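The scene crop shows the clamp shut: its arm is level, the foot is on the flange at (603,225), and the gauge still sits home. I'll go to the gauge now.

Run:
```python
from h import *
print(delta((.4505,.298,.107)))
```

```text
[ 1.45 -0.25 11.24  0.07  0.08  0.06]
```

```bash
python3 -m pendant '[1.2,-0.2,0,0,0,0,90,1.2,-0.2,2,0,0,0,90,1.2,-0.2,4,0,0,0,90,1.2,-0.2,4,0,0,0,90,1.2,-0.2,4,0,0,0,90]'
python3 - <<'E'
from h import *
print(delta((.4505,.298,.107)))
o=status.get_obs();im=viewer.snapshot('wrist');cv2.imwrite('pics/w2.png',im[:,:,::-1]);np.savez('w2.npz',p=o['tool_pos'],q=o['tool_rot'])
E
```

```text
time_s: 7.17
tool_pos: [0.454, 0.2982, 0.1778]
tool_rot: [-0.067, 0.998, -0.001, -0.001]
wrist_force: [-0.4, 0.5, 0.3]
gripper_width: 0.0782
finger_force: 0.0
[ 0.34  0.04  7.08 -0.1  -0.08 -0.05]
```

View pics/w2.png

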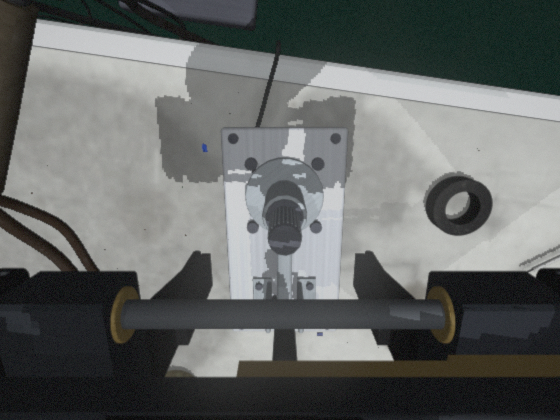

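The wrist view shows the gauge's top face at about (285,240), nearly midway between the fingers (about x = 282).

Run:
```python
from h import *
w=np.load('w2.npz');P=wray((285,240),w['p'],w['q'],.134);print(P,nest(P),delta((*P[:2],.107)))
```

```text
[0.45088373 0.29956532 0.134     ] [-0.0014  0.0014  0.134 ] [ 0.36  0.14  7.19 -0.02  0.04 -0.04]
```

```bash
python3 -m pendant '[0.3,0.1,2,0,0,0,70,0.3,0.1,4.5,0,0,0,60,0.3,0.1,7,0,0,0,50,0.3,0.1,7.1,0,0,0,45,0.3,0.1,7.1,0,0,0,40,0.3,0.1,7.1,0,0,0,35,0.3,0.1,7.1,0,0,0,35,0.3,0.1,7.1,0,0,0,35]' 8
python3 -m pendant '[0,0,0,0,0,0,30,0,0,0,0,0,0,27,0,0,0,0,0,0,24,0,0,0,0,0,0,21,0,0,0,0,0,0,19,0,0,0,0,0,0,18,0,0,0,0,0,0,18,0,0,0,0,0,0,18]' 8
python3 - <<'E'
from h import *
o=status.get_obs();print(nest(o['tool_pos']),o['wrist_force'],o['moment'],delta(o['tool_pos']))
E
```

```text
time_s: 7.88
tool_pos: [0.4513, 0.2997, 0.1094]
tool_rot: [-0.067, 0.998, 0.001, 0.001]
wrist_force: [0.2, -0.6, 0.4]
gripper_width: 0.0347
finger_force: 0.0
time_s: 8.55
tool_pos: [0.4506, 0.2989, 0.1079]
tool_rot: [-0.067, 0.998, 0.0, 0.0]
wrist_force: [-1.7, -0.5, 3.7]
gripper_width: 0.0212
finger_force: 8.0
[-0.0008  0.001   0.1079] [-1.67557224 -0.52647014  3.6692096 ] [-0.21717168  0.24080014 -0.00871908] [ 0.    0.    0.    0.    0.02 -0.03]
```

```bash
python3 -m pendant '[0,0,0,0,0,0,15,0,0,0,0,0,0,15,0,0,-0.2,0,0,0,15,0,0,-0.4,0,0,0,15,0,0,-0.6,0,0,0,15,0,0,-0.8,0,0,0,15,0,0,-1,0,0,0,15,0,0,-1,0,0,0,15]' 20
python3 - <<'E'
from h import *
o=status.get_obs();print(nest(o['tool_pos']),o['wrist_force'],o['moment'],delta(o['tool_pos']))
E
```

```text
time_s: 9.22
tool_pos: [0.4505, 0.2989, 0.1178]
tool_rot: [-0.067, 0.998, 0.0, 0.0]
wrist_force: [-0.2, 0.5, -2.9]
gripper_width: 0.0216
finger_force: 20.0
[-0.0008  0.0009  0.1178] [-0.19167933  0.50117534 -2.91277023] [ 0.06422433 -0.05544627  0.04047612] [ 0.    0.    0.    0.01  0.01 -0.04]
```

Clean: the wrist carries only the gauge's weight. I'll lift the remaining 30 mm.

```bash
python3 -m pendant '[0,0,-0.3,0,0,0,15,0,0,-0.6,0,0,0,15,0,0,-0.9,0,0,0,15,0,0,-1.2,0,0,0,15,0,0,-1.5,0,0,0,15,0,0,-1.8,0,0,0,15,0,0,-2.1,0,0,0,15,0,0,-2.4,0,0,0,15,0,0,-2.7,0,0,0,15,0,0,-2.9,0,0,0,15,0,0,-3,0,0,0,15,0,0,-3,0,0,0,15]' 20
python3 -m pendant '[0,0,0,0,0,0,15,0,0,0,0,0,0,15,0,0,0,0,0,0,15]' 20
python3 - <<'E'
from h import *
o=status.get_obs();print(nest(o['tool_pos']),o['wrist_force'],o['moment'])
a=viewer.snapshot('scene')[205:335,215:345,::-1];cv2.imwrite('pics/z2.png',cv2.resize(a,(600,600),interpolation=cv2.INTER_CUBIC))
c=np.array([*o['tool_pos'][:2],0])
for z in (.084,.124): print(z,(proj('scene',c+[0,0,z])-[215,205])*600/130)
E
```

```text
time_s: 10.22
tool_pos: [0.4505, 0.2989, 0.1478]
tool_rot: [-0.067, 0.998, 0.0, 0.0]
wrist_force: [-0.2, 0.7, -2.1]
gripper_width: 0.0214
finger_force: 20.0
time_s: 10.47
tool_pos: [0.4504, 0.2987, 0.1474]
tool_rot: [-0.067, 0.998, -0.0, -0.0]
wrist_force: [0.0, -0.2, -2.9]
gripper_width: 0.0216
finger_force: 20.0
[-0.0006  0.0007  0.1474] [ 0.02163032 -0.23836816 -2.87883151] [ 0.00694188 -0.02557995  0.06267651]
0.084 [385.60172733 310.65911735]
0.124 [386.82434583 255.00904163]
```

View pics/z2.png

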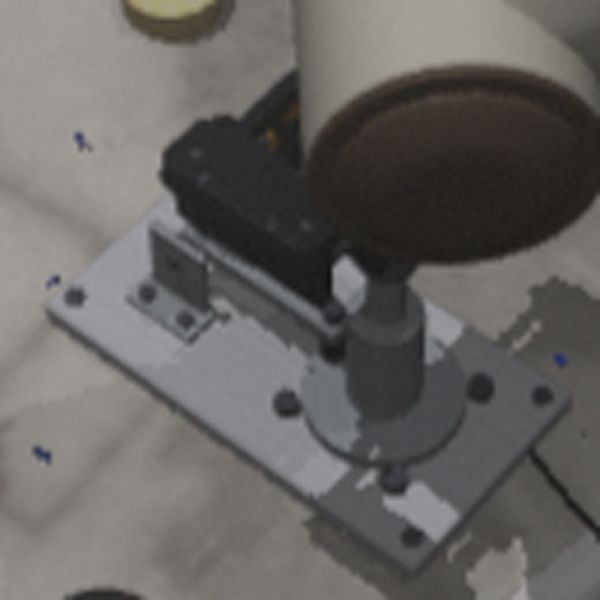

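The view shows the shank drawn out above the sleeve's top at (386,305), with the sleeve seated and the clamp foot on the flange at (335,345). I'll add a 0.3 mm trim and hand in.

```bash
python3 -m pendant '[0,0,-0.03,0,0,0,15,0,0,-0.03,0,0,0,15,0,0,-0.03,0,0,0,15,0,0,-0.03,0,0,0,15]' 20
python3 -c "
from cell import bot
print(bot.finish_job())"
```

```text
time_s: 10.85
tool_pos: [0.4504, 0.2989, 0.1478]
tool_rot: [-0.067, 0.998, -0.0, -0.0]
wrist_force: [0.1, -0.1, -3.2]
gripper_width: 0.0216
finger_force: 20.0
the job is handed in; nothing more can be done
None
```

Job handed in at 10.9 s: the clamp is shut on the sleeve's flange and the gauge was drawn straight up about 40 mm and is still held there; that height comes from the measured tool rise, as I could not make out the groove itself in the picture.

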